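# Slide the battery box home in its charging dock

### The job

Push the heavy battery box into the charging dock, low down near its base so that it slides upright over the bench without tipping, until it stands flush against the dock's stop face between the orange rails. Then press the dock's green start button fully down with a fingertip and let it come up again. Do not lift the battery box, do not press the button before the box is home, and leave the meter, circuit board, jar and screwdriver where they are.

Things in the scene. Friction and masses are not known exactly. Their poses are not given: they have to be found in the camera images.
- battery_base (a point): Battery box, loose block 65 mm (x) by 150 mm (y), 94 mm high, black, blue top, yellow label on the rear (-x) face to be pushed; 0.9 kg. Point: centre of its underside, z up; x = its way into the dock; faces 32.5 mm ahead and behind. Starts in front of the dock's mouth, 100 to 170 mm short of home, up to 20 mm aside, turned up to 0.2 rad. Slides at 3 to 8 N; pushed in its upper half it may tip.
- dock: Grey charging dock, fixed. Origin: bench level, middle of the upright stop face; x = the way the battery goes in, z up. Block x 0 to 70 mm, y -100 to 100 mm, 55 mm high. Two orange rails 22 mm high, inner faces at y = +-82 mm from x = -50 to 0 mm, flaring out to x = -80 mm. No floor: the battery slides on the bench. Home: battery underside centre at x = -32.5 mm, y about 0, x axes parallel.
- start_top (a point): Centre of the top of the round green start button (26 mm across) on top of the dock's block, at the dock's x = 38 mm, y = -45 mm; it is pressed straight down.
- start (a joint): Travel of the start button in m: 0 up, 0.006 fully down; a spring, about 5 N when fully down, returns it.
- meter: Multimeter lying flat, black, 150 x 80 mm, 46 mm high with its dial; origin at the centre of its underside. Leave alone.
- board: Green circuit board on four brass standoffs, 120 x 90 mm, 25 mm high; origin at the centre of its underside. Leave alone.
- jar: Amber flux jar with a white cap, 48 mm across, 60 mm high; origin at the centre of its underside. Leave alone.
- driver: Blue-handled screwdriver lying on the bench to the left of the dock, about 200 mm long along its x. Leave alone.
There are look-alikes about, which are no part of the job. Leave any turquoise or white look-alike of the part that bears battery_base alone.

How it is judged:
By the outcome, as a careful person would: the job done as asked, in the order asked, and still so for the second after the job is handed in, with the robot touching nothing.
It also fails if it takes over 61 s, if anything falls off the work surface, if the arm or the gripper's body presses on something with over 40 N, if the wrist force passes 120 N, or if a joint passes its speed limit or range.

### The arm

A 6-joint arm with a two-finger parallel gripper is mounted at the origin on the work surface. World frame = base frame: x ahead of the robot, y to its left, z up, the work surface at z = 0. Lengths are in m, angles in rad, forces in N, time in s.
With the tool pointing down it reaches from about 0.35 to 0.975 m from the base axis. Payload 4.9 kg.
Tool frame: the origin (TCP) lies on the centre line of the jaws, within the pads' length; the fingertips stand 22 mm ahead of it and the grasp point (between the pads) lies 3 mm ahead of it (manip.tcp_to_tips is the distance from the TCP to the fingertips, in m); z points along the fingers, x is the direction in which the jaws open and shut, and the axes are right-handed (so a half turn about z gives the same grasp; the last joint's range is limited). The gripper opens to 85 mm and grips with 20 to 120 N. Pads are 22 mm wide; open, the fingers measure 114 mm over their backs; the gripper's body (76 mm by 85 mm) begins 54 mm behind the grasp point. The pads swing forward as they close: fully open they stand 13 mm farther back than shut.
Start: joints at [1.015, 0.053, 1.613, -0, 1.476, -0.119], TCP at [0.264, 0.566, 0.225] pointing down, gripper open.
Joint ranges: [-3.01, 3.01], [-1.01, 2.22], [0.06, 2.58], [-1.02, 4.17], [0.09, 2.62], [-3.14, 3.14]. Speed limits (rad/s): [2.57, 2.57, 3.14, 3.14, 3.14, 3.14].

### API

Orientations are given as a unit quaternion [w, x, y, z].
In Python, from plant import manip gives the robot as it stands.
- The arm moves only by the shell command python3 -m pendant 'ROWS'. ROWS is a JSON object of lists of equal length, an entry for each row: "linear": the shift along the tool's x, y, z in cm, a list of three; "rotation": the turn, a rotation vector about the tool's x, y, z in degrees, a list of three; "grip": the closure, from 0 (fully open) to 1 (shut). A call has exactly 10 rows; each row is the pose to reach, as a shift and turn from the pose commanded when the call began, along the tool's axes at that moment; what a row does not reach only later rows make up. A row lasts 1/12 s, in which the tool goes at most 41.7 mm and 7.16 degrees, less where a joint would pass 70% of its speed; a pose out of reach is approached as far as the arm can. A call with a gripper value outside its range is refused whole. The fingers move at their own pace and stop on an object; the grip force is fixed at half the most. Time passes only in rows, so rows that repeat a pose let the fingers close, or fill a call up. It gives the time, the measured TCP pose, the force and the opening at its end, in the units of the state.
- manip.state(): the state, without advancing time (a new reading comes with each control period).
- manip.grab_frame(name): name is "scene" or "top" or "wrist"; returns the picture (480x640x3 uint8, red, green, blue); there is no depth.
- manip.calibration(name): a dict with "fx", "fy", "cx", "cy" (pixels), "k1" (the pictures are not rectified: a ray, as slopes to the right and down, at radius r is drawn at 1 + k1 r^2 times it, then the intrinsics apply), "cam_to_world" (4x4, takes a point from camera to world coordinates). Camera axes: x right, y up, looking along -z (the intrinsics and any distortion apply to the point x, -y, -z); pixel columns grow to the right and rows downward; lengths in m; the calibration is good to about 2 mm. A picture is of the moment at which its call begins: read the wrist's pose just before it. calibration takes no time and is no camera call; for the wrist camera it gives the pose at the moment of the call.
- manip.job_done(): hands the job in, once; it reports no verdict.
The state is a dict: "time": time; "joint_pos": joint angles; "joint_vel": joint speeds; "joint_efforts": joint torques, N m; "tool_pos": TCP position; "tool_rot": TCP orientation; "contact_force": force on the tool from outside, world axes, zero at the start; "ft_torque": the same for the moment, N m; "gripper_width": opening from 0.0 (shut) to 1.0 (fully open).
Only numpy, scipy, OpenCV 4.12 (cv2) and the standard library are available. Lean on these libraries where they do the work, as an engineer would, in place of code of your own. Each camera call takes 0.05 s, during which the arm holds its last target. There are 200 camera calls.

## Working session

There is one attempt and no reset: what is moved stays moved. The work goes in short steps, Python scripts to look and compute and a shell command to move; the robot and the scene stay as the last step left them, time stands still between calls to the robot, and variables do not carry over. Pictures are saved under pics/ and viewed, about 8 in all and at most 12, crops included, and the job is handed in when it is done.

```bash
mkdir -p pics; ls
cat > h.py <<'E'
import numpy as np, cv2
from plant import manip
def snap(n,f):
    c=manip.calibration(n); im=manip.grab_frame(n); cv2.imwrite(f'pics/{f}.png',im[...,::-1]); return im,c
def ray(c,u,v):
    K=np.array([[c['fx'],0,c['cx']],[0,c['fy'],c['cy']],[0,0,1.]])
    p=cv2.undistortPoints(np.array([[[u,v]]],float),K,np.array([c['k1'],0,0,0.]))[0,0]
    M=np.array(c['cam_to_world']); return M[:3,3],M[:3,:3]@np.array([p[0],-p[1],-1])
def onz(c,u,v,z):
    o,d=ray(c,u,v); return o+d*(z-o[2])/d[2]
E
python3 - <<'E'
from h import *
for n in('top','scene'):
    im,c=snap(n,n+'0'); print(n,np.round(c['cam_to_world'],3).tolist(),c['fx'],c['k1'])
s=manip.state(); print(s['time'],s['tool_pos'],s['tool_rot'],s['contact_force'])
E
```

```text
pics
top [[-0.018, 0.992, -0.122, 0.422], [-1.0, -0.016, 0.02, 0.065], [0.018, 0.123, 0.992, 1.204], [0.0, 0.0, 0.0, 1.0]] 587.7656788133884 -0.17263914261263297
scene [[0.577, -0.679, 0.454, 1.09], [0.817, 0.489, -0.306, -0.283], [-0.014, 0.548, 0.837, 1.043], [0.0, 0.0, 0.0, 1.0]] 547.6019246423405 -0.11435740346926725
0.1 [0.26407422 0.56583652 0.22396155] [ 3.93138791e-04  8.43513461e-01  5.37107218e-01 -8.50093584e-04] [ 0.38321871 -1.11663263  0.22384799]
```

View pics/top0.png

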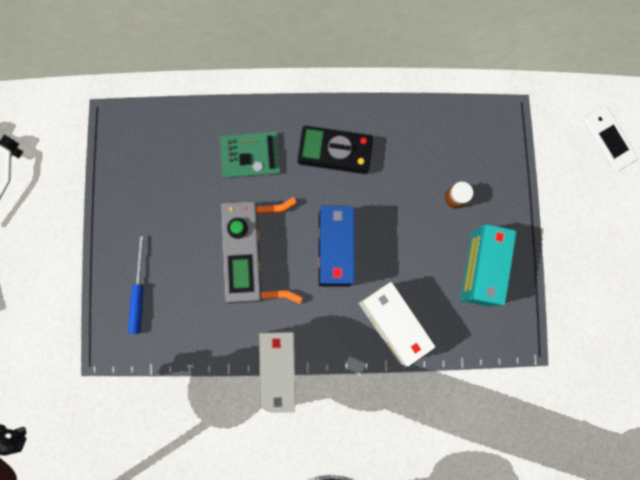

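View pics/scene0.png

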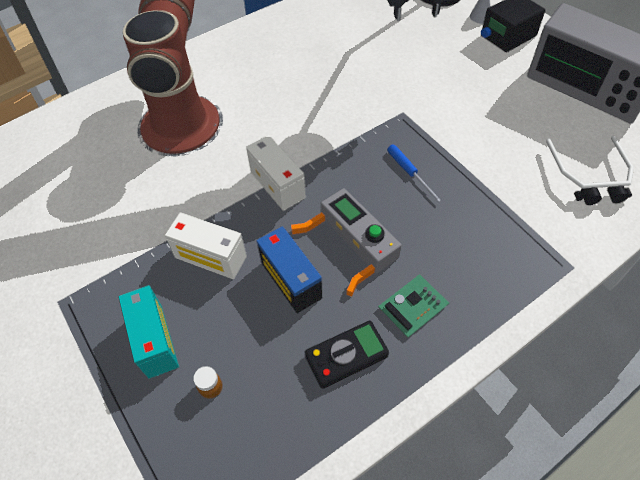

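Candidates for the battery in the top view:
- blue-topped black box at (337,245)
- white box at (397,325)
- turquoise box at (490,265)
- grey box at (277,372)

By the description it is the blue-topped one, standing before the dock at (240,252). The dock opens toward the image right, so the push runs roughly along world +y. The driver is at (138,285), the meter at (336,148), the board at (250,155) and the jar at (460,193).

```bash
cat > meas.py <<'E'
from h import *
def big(m,roi):
    k=np.zeros_like(m); x0,y0,x1,y1=roi; k[y0:y1,x0:x1]=m[y0:y1,x0:x1]
    cs,_=cv2.findContours(k,cv2.RETR_EXTERNAL,cv2.CHAIN_APPROX_NONE); return sorted(cs,key=cv2.contourArea)[::-1]
def rect(c,ct,z):
    p=np.array([onz(c,u,v,z)[:2] for u,v in ct[:,0]],np.float32)
    r=cv2.minAreaRect(p); return np.array(r[0]),cv2.boxPoints(r),r
def blue(im,c,roi=(200,180,400,310)):
    h=cv2.cvtColor(im,cv2.COLOR_RGB2HSV); m=cv2.inRange(h,(105,120,60),(125,255,255))
    m=cv2.morphologyEx(m,cv2.MORPH_CLOSE,np.ones((15,15)))
    return rect(c,big(m,roi)[0],.094)
E
python3 - <<'E'
from meas import *
im=cv2.imread('pics/top0.png')[...,::-1].copy(); c=manip.calibration('top'); h=cv2.cvtColor(im,cv2.COLOR_RGB2HSV)
ctr,bx,r=blue(im,c); print('batt',ctr,r[1],r[2],bx.tolist())
m=cv2.inRange(h,(50,120,60),(75,255,255)); b=big(m,(220,210,255,240))[0]; 
q=cv2.minEnclosingCircle(b); print('btn',q,onz(c,*q[0],.062))
g=cv2.inRange(h,(0,0,95),(179,70,255)); g=cv2.morphologyEx(g,cv2.MORPH_CLOSE,np.ones((25,25)))
d=big(g,(205,190,265,312))[0]; ctr,bx,r=rect(c,d,.055); print('dock',cv2.boundingRect(d),ctr,r[1],r[2],bx.tolist())
o=cv2.inRange(h,(3,150,120),(18,255,255))
for ct in big(o,(250,190,310,310))[:2]:
    print('rail',cv2.boundingRect(ct),rect(c,ct,.022)[1].tolist())
v=im.copy(); cv2.drawContours(v,[d,b]+big(o,(250,190,310,310))[:2],-1,(255,0,255),1)
cv2.imwrite('pics/crop1.png',cv2.resize(v[180:320,200:440],None,fx=3.3,fy=3.3)[...,::-1])
E
```

```text
batt [ 0.57198513 -0.02067835] (0.06756870448589325, 0.15081243216991425) 88.7394027709961 [[0.4958539307117462, -0.05279560387134552], [0.646629810333252, -0.05611345171928406], [0.6481163501739502, 0.011438898742198944], [0.49734044075012207, 0.014756746590137482]]
btn ((236.1999969482422, 226.8000030517578), 7.3540143966674805) [0.61491206 0.17397465 0.062     ]
dock (205, 190, 60, 122) [0.57050931 0.17926794] (0.11851204186677933, 0.24181202054023743) 89.42747497558594 [[0.4490172266960144, 0.12122301012277603], [0.6908171772956848, 0.11880675703287125], [0.6920014023780823, 0.23731288313865662], [0.45020145177841187, 0.2397291362285614]]
rail (257, 198, 40, 15) [[0.6411758661270142, 0.13221441209316254], [0.6596056222915649, 0.052332039922475815], [0.6815426349639893, 0.0573931485414505], [0.6631128787994385, 0.13727551698684692]]
rail (261, 291, 41, 12) [[0.46572667360305786, 0.048982661217451096], [0.48564112186431885, 0.046306293457746506], [0.4964985251426697, 0.1270940601825714], [0.4765840768814087, 0.129770427942276]]
```

View pics/crop1.png

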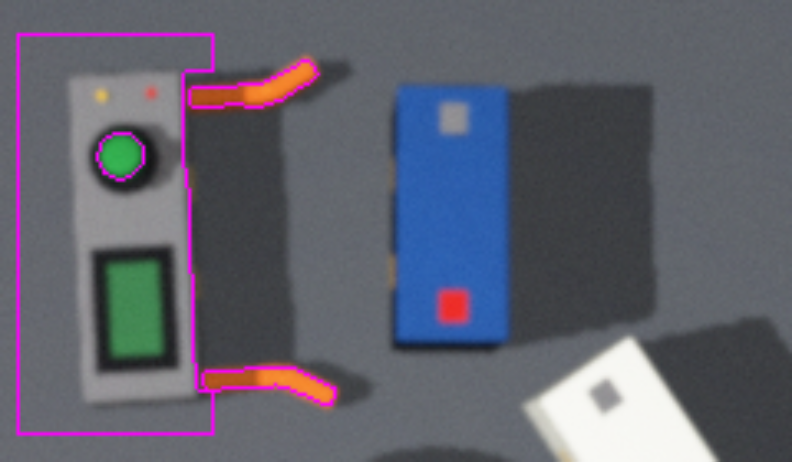

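The crop shows the blue box clean and nearly square to the dock, with the button at (236,227). The dock mask ran into the mat, so I'll tighten it and derive the poses.

Run:
```python
from meas import *
im=cv2.imread('pics/top0.png')[...,::-1].copy(); c=manip.calibration('top'); h=cv2.cvtColor(im,cv2.COLOR_RGB2HSV)
print('mat',im[320,280],'dock',im[245,232-18:265:4].tolist())
g=cv2.inRange(h,(0,0,122),(179,60,255)); g=cv2.morphologyEx(g,cv2.MORPH_OPEN,np.ones((3,3))); g=cv2.morphologyEx(g,cv2.MORPH_CLOSE,np.ones((9,9)))
d=big(g,(205,190,265,312))[0]; ctr,bx,r=rect(c,d,.055); print('dock',cv2.boundingRect(d),ctr,r[1],r[2],np.round(bx,4).tolist())
for p in [(254.5,201.8),(259.7,299.1),(220.6,203.3),(225.8,302.1)]: print(onz(c,*p,.055).round(4))
# scene cross check button: two-ray
c2=manip.calibration('scene'); s=cv2.imread('pics/scene0.png')[...,::-1].copy(); h2=cv2.cvtColor(s,cv2.COLOR_RGB2HSV)
m=cv2.inRange(h2,(50,150,60),(75,255,255)); b=big(m,(355,220,390,245))[0]; q=cv2.minEnclosingCircle(b)[0]; print(q)
for z in(.055,.06,.065,.07): print(z,onz(c2,*q,z).round(4),onz(c,236.2,226.8,z).round(4))
m=cv2.inRange(h2,(105,120,60),(125,255,255)); m=cv2.morphologyEx(m,cv2.MORPH_CLOSE,np.ones((15,15)))
print('batt scene',rect(c2,big(m,(240,215,330,300))[0],.094)[2])
R=np.zeros((3,3)); 
from scipy.spatial.transform import Rotation as Ro
t=manip.state(); R=Ro.from_quat(np.roll(t['tool_rot'],-1)).as_matrix(); print(R.round(4))
```

```text
mat [102 104 112] dock [[100, 102, 111], [98, 102, 108], [126, 127, 132], [149, 146, 150], [149, 149, 151], [147, 146, 149], [144, 145, 143], [145, 147, 149], [146, 145, 148], [146, 147, 150], [141, 141, 146], [58, 58, 60], [67, 68, 73]]
dock (221, 202, 38, 100) [0.56816256 0.1695009 ] (0.19622527062892914, 0.06760767102241516) 2.54133939743042 [[0.46860000491142273, 0.1988999992609024], [0.4715999960899353, 0.131400004029274], [0.6676999926567078, 0.14010000228881836], [0.6646999716758728, 0.20759999752044678]]
[0.666 0.138 0.055]
[0.4723 0.1294 0.055 ]
[0.6642 0.2058 0.055 ]
[0.4675 0.1958 0.055 ]
(374.688232421875, 230.57058715820312)
0.055 [0.6042 0.181  0.055 ] [0.6161 0.1746 0.055 ]
0.06 [0.6067 0.1786 0.06  ] [0.6152 0.1742 0.06  ]
0.065 [0.6091 0.1763 0.065 ] [0.6144 0.1737 0.065 ]
0.07 [0.6116 0.1739 0.07  ] [0.6136 0.1732 0.07  ]
batt scene ((0.5765416026115417, -0.022948309779167175), (0.06779155880212784, 0.15643249452114105), 88.2581787109375)
[[ 4.230e-01  9.061e-01 -1.000e-03]
 [ 9.061e-01 -4.230e-01 -1.600e-03]
 [-1.900e-03 -2.000e-04 -1.000e+00]]
```

Run:
```python
from h import *
from scipy.spatial.transform import Rotation as Ro
print(manip.tcp_to_tips, manip.state()['gripper_width'], [a for a in dir(manip) if a[0]!='_'])
t=manip.state(); R0=Ro.from_quat(np.roll(t['tool_rot'],-1)); p=t['tool_pos']
a=np.deg2rad(2.54); xd=np.array([-np.sin(a),np.cos(a),0]); yd=np.array([-np.cos(a),-np.sin(a),0]); Z=np.array([0,0,1.])
base=np.array([.572,-.0207,0]); 
for th in(0,35):
    th=np.deg2rad(th); z=xd*np.sin(th)-Z*np.cos(th); x=-yd; y=np.cross(z,x)
    R=Ro.from_matrix(np.c_[x,y,z]); print(np.rad2deg((R0.inv()*R).as_rotvec()).round(1))
tgt=base-xd*(.034+.06)+Z*.18; print(tgt, R0.inv().apply(tgt-p)*100)
```

```text
0.022 0.998119040362261 ['IKError', 'calibration', 'grab_frame', 'job_done', 'state', 'tcp_to_tips']
[ 0.   0.1 62.4]
[31.5 19.1 60.4]
[ 0.57616578 -0.11460765  0.18      ] [-48.44539806  57.06510618   4.4718357 ]
```

```bash
python3 -m pendant '{"linear":[[-4,4,0],[-8,8,0],[-11,12,0],[-14,16,0],[-17,19,0],[-20,23,0],[-23,27,0],[-25,30,0],[-25,30,0],[-25,30,0]],"rotation":[[0,0,7],[0,0,14],[0,0,21],[0,0,28],[0,0,35],[0,0,42],[0,0,49],[0,0,56],[0,0,62.4],[0,0,62.4]],"grip":[0,0,0,0,0,0,0,0,0,0]}'
cat > to.py <<'E'
from h import *
from scipy.spatial.transform import Rotation as Ro
A=np.deg2rad(2.54); xd=np.array([-np.sin(A),np.cos(A),0]); yd=np.array([-np.cos(A),-np.sin(A),0]); Z=np.array([0,0,1.])
stop=np.array([.5697,.1345,0])
def RT(deg):
    th=np.deg2rad(deg); z=xd*np.sin(th)-Z*np.cos(th); x=-yd; return Ro.from_matrix(np.c_[x,np.cross(z,x),z])
def to(tgt,deg):
    t=manip.state(); R0=Ro.from_quat(np.roll(t['tool_rot'],-1))
    print('lin',(R0.inv().apply(np.array(tgt)-t['tool_pos'])*100).round(2),'rot',np.rad2deg((R0.inv()*RT(deg)).as_rotvec()).round(2),'F',t['contact_force'].round(2),'t',t['time'],'p',t['tool_pos'].round(4),'q',t['joint_pos'].round(2))
E
python3 -c "
from to import *
to([.572+.0042,-.1146,.18],35)"
```

```text
time: 0.93
tool_pos: [0.4318, 0.209, 0.2248]
tool_rot: [0.001, 1.0, 0.019, 0.0]
contact_force: [0.3, -0.7, -0.0]
gripper_width: 1.001
lin [13.23 32.87  4.54] rot [35.1  -0.14 -0.39] F [ 0.3  -0.68 -0.05] t 0.9333 p [0.4318 0.209  0.2248] q [ 0.3  -0.31  1.94 -0.    1.51  0.26]
```

```bash
python3 -m pendant '{"linear":[[1.5,3.8,0],[3,7.6,0],[4.5,11.4,0],[6,15.2,0],[7.5,19,0],[9,22.8,0],[10.5,26.6,0],[12,30.4,0],[13.2,32.9,2],[13.2,32.9,4.5]],"rotation":[[0,0,0],[0,0,0],[0,0,0],[7,0,0],[14,0,0],[21,0,0],[28,0,0],[35,0,0],[35,0,0],[35,0,0]],"grip":[0,0,0,0,0,0,0,0,0,0]}'
python3 - <<'E'
from to import *
to([.5762,-.1146,.03],35)
snap('scene','s1');im,c=snap('top','t1')
a=cv2.imread('pics/s1.png'); b=cv2.imread('pics/t1.png')
cv2.imwrite('pics/v1.png',np.hstack([cv2.resize(a[130:430,60:460],(400,300)),cv2.resize(b[150:450,200:600],(400,300))]))
E
```

```text
time: 1.77
tool_pos: [0.5795, -0.117, 0.1796]
tool_rot: [-0.299, 0.954, 0.018, -0.004]
contact_force: [0.5, 0.2, -0.1]
gripper_width: 0.999
lin [-0.36  8.34 12.42] rot [ 0.15 -0.36 -0.26] F [ 0.54  0.21 -0.13] t 1.7667 p [ 0.5795 -0.117   0.1796] q [-0.56  0.18  1.64  0.5   1.68 -0.64]
```

View pics/v1.png

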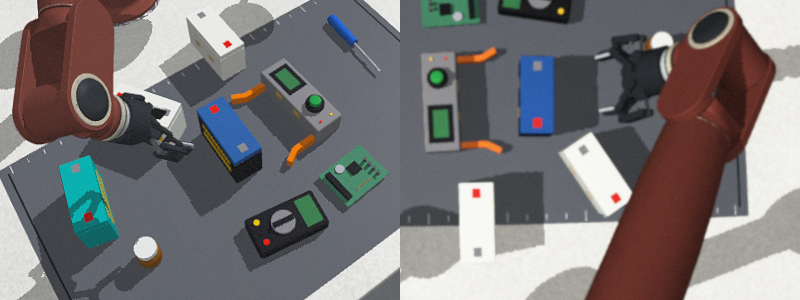

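The view shows the tilted open gripper behind the labelled face, clear of the white box. I'll lower partway and check clearance of the wrist over the turquoise box.

```bash
python3 -m pendant '{"linear":[[0,0.4,1],[-0.1,0.8,2],[-0.2,1.2,3],[-0.3,1.6,4],[-0.4,2,5],[-0.4,2.4,6],[-0.4,2.8,7],[-0.4,3.2,8],[-0.4,3.4,8.6],[-0.4,3.4,8.6]],"rotation":[[0,0,0],[0,0,0],[0,0,0],[0,0,0],[0,0,0],[0,0,0],[0,0,0],[0,0,0],[0,0,0],[0,0,0]],"grip":[0,0,0,0,0,0,0,0,0,0]}'
python3 - <<'E'
from to import *
to([.5755,-.095,.03],35)
snap('scene','s2');a=cv2.imread('pics/s2.png');im,c=snap('wrist','w2'); b=cv2.imread('pics/w2.png')
cv2.imwrite('pics/v2.png',np.hstack([cv2.resize(a[170:400,40:347],(400,300)),cv2.resize(b,(400,300))]))
E
```

```text
time: 2.7
tool_pos: [0.571, -0.0877, 0.0881]
tool_rot: [-0.301, 0.953, 0.021, -0.008]
contact_force: [-0.7, 0.4, -1.3]
gripper_width: 1.004
lin [0.43 3.96 4.32] rot [-0.1   0.17 -0.05] F [-0.7   0.41 -1.35] t 2.7 p [ 0.571  -0.0877  0.0881] q [-0.53  0.25  1.73  0.5   1.53 -0.69]
```

View pics/v2.png

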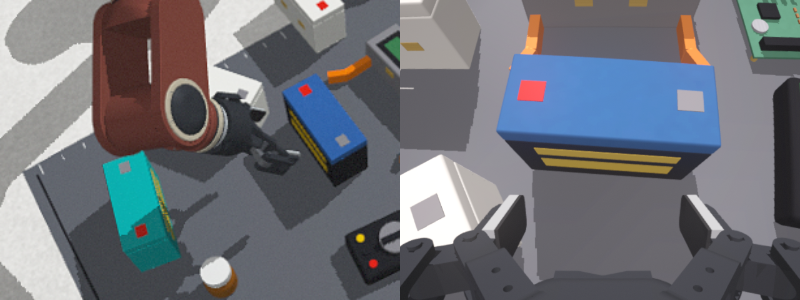

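Run:
```python
from to import *
c=manip.calibration('scene'); ct=manip.calibration('top')
t=manip.state(); R=Ro.from_quat(np.roll(t['tool_rot'],-1)).as_matrix()
M=np.array(c['cam_to_world']); W=np.linalg.inv(M)
def proj(p):
    q=W[:3,:3]@p+W[:3,3]; x,y=q[0]/-q[2],-q[1]/-q[2]; s=1+c['k1']*(x*x+y*y); return c['cx']+c['fx']*x*s,c['cy']+c['fy']*y*s
for L in(.1,.15,.2,.25,.3):
    p=t['tool_pos']-L*R[:,2]; print(L,p.round(3),np.round(proj(p),0))
print('white corner',onz(ct,391.5,282.4,.094), 'turq',[onz(ct,*p,.094).round(3) for p in((476,227),(463,300))])
w=cv2.imread('pics/s2.png');
```

```text
0.1 [ 0.575 -0.146  0.172] [229. 270.]
0.15 [ 0.576 -0.175  0.213] [212. 268.]
0.2 [ 0.577 -0.203  0.254] [193. 264.]
0.25 [ 0.579 -0.232  0.295] [172. 261.]
0.3 [ 0.58  -0.261  0.336] [150. 257.]
white corner [ 0.49775954 -0.12363951  0.094     ] turq [array([ 0.603, -0.295,  0.094]), array([ 0.461, -0.262,  0.094])]
```

Wrist bottom will stay about 0.17 m up, well clear of the look-alikes. Descending.

```bash
python3 -m pendant '{"linear":[[0.4,0.6,0],[0.4,1,0.5],[0.4,1.4,1],[0.4,1.8,1.5],[0.4,2.3,2],[0.4,2.7,2.5],[0.4,3.1,3],[0.4,3.5,3.6],[0.4,4,4.3],[0.4,4,4.3]],"rotation":[[0,0,0],[0,0,0],[0,0,0],[0,0,0],[0,0,0],[0,0,0],[0,0,0],[0,0,0],[0,0,0],[0,0,0]],"grip":[0,0,0,0,0,0,0,0,0,0]}'
python3 - <<'E'
from to import *
to([.5755,-.095,.025],35)
im,c=snap('wrist','w3'); b=cv2.imread('pics/w3.png'); a,_=snap('scene','s3')
cv2.imwrite('pics/v3.png',np.hstack([cv2.resize(a[180:380,100:367,::-1],(400,300)),cv2.resize(b,(400,300))]))
E
```

```text
time: 3.63
tool_pos: [0.5752, -0.0959, 0.0298]
tool_rot: [-0.301, 0.953, 0.021, -0.008]
contact_force: [-0.2, 0.3, -0.4]
gripper_width: 1.001
lin [0.03 0.2  0.44] rot [-0.09  0.16 -0.07] F [-0.2   0.32 -0.38] t 3.6333 p [ 0.5752 -0.0959  0.0298] q [-0.54  0.35  1.72  0.5   1.46 -0.74]
```

View pics/v3.png

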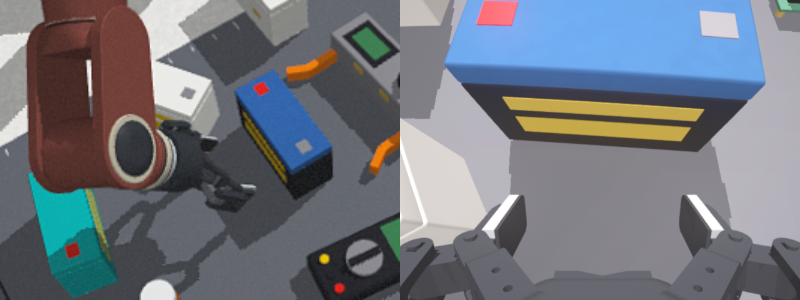

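```bash
python3 -m pendant '{"linear":[[0,0,0.2],[0,0.2,0.3],[0,-0.2,0.6],[0,-0.6,0.9],[0,-1,1.2],[0,-1.4,1.5],[0,-1.7,1.7],[0,-2,1.9],[0,-2.3,2.1],[0,-2.6,2.3]],"rotation":[[0,0,0],[0,0,0],[0,0,0],[0,0,0],[0,0,0],[0,0,0],[0,0,0],[0,0,0],[0,0,0],[0,0,0]],"grip":[0,0,0,0,0,0,0,0,0,0]}'
python3 - <<'E'
from to import *
from meas import blue
to([.5755,-.06,.025],35)
im,c=snap('top','t4'); r=blue(im,c); print(r[0],r[2][1:])
E
```

```text
time: 4.57
tool_pos: [0.575, -0.0617, 0.0281]
tool_rot: [-0.301, 0.953, 0.021, -0.007]
contact_force: [0.4, 1.3, 0.4]
gripper_width: 1.002
lin [0.06 0.04 0.35] rot [0.01 0.02 0.03] F [0.35 1.35 0.43] t 4.5667 p [ 0.575  -0.0617  0.0281] q [-0.49  0.32  1.76  0.52  1.43 -0.71]
[ 0.57200384 -0.02027584] ((0.0673619955778122, 0.15122711658477783), 88.32594299316406)
```

```bash
python3 -m pendant '{"linear":[[0,-0.2,0.5],[0,-0.6,0.7],[0,-0.9,0.9],[0,-1.2,1.1],[0,-1.5,1.3],[0,-1.8,1.5],[0.1,-2.1,1.7],[0.1,-2.5,2],[0.1,-2.9,2.3],[0.1,-3.3,2.6]],"rotation":[[0,0,0],[0,0,0],[0,0,0],[0,0,0],[0,0,0],[0,0,0],[0,0,0],[0,0,0],[0,0,0],[0,0,0]],"grip":[0,0,0,0,0,0,0,0,0,0]}'
python3 - <<'E'
from to import *
from meas import blue
to([.5755,-.02,.025],35)
im,c=snap('top','t5'); r=blue(im,c); print(r[0],r[2][1:])
im,c=snap('wrist','w5'); a,_=snap('scene','s5')
cv2.imwrite('pics/v5.png',np.hstack([cv2.resize(a[160:360,150:417,::-1],(400,300)),cv2.resize(im[...,::-1],(400,300))]))
E
```

```text
time: 5.45
tool_pos: [0.5743, -0.0199, 0.026]
tool_rot: [-0.3, 0.954, 0.021, -0.007]
contact_force: [0.3, -4.0, 0.9]
gripper_width: 0.999
lin [0.12 0.07 0.07] rot [ 0.02 -0.01  0.04] F [ 0.33 -4.03  0.87] t 5.45 p [ 0.5743 -0.0199  0.026 ] q [-0.43  0.29  1.8   0.55  1.39 -0.67]
[0.57089561 0.00711479] ((0.151790589094162, 0.06698765605688095), 2.718618631362915)
```

View pics/v5.png

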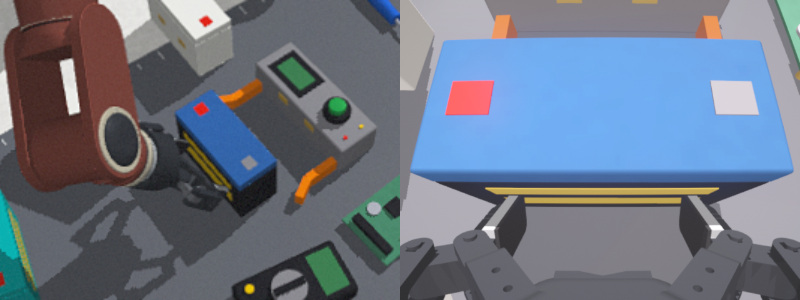

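The box is squared up (2.7° against the dock's 2.5°) and moving at 4 N. The contact sits 20 mm further back than I expected, so I'll check for tipping and find where the tips are.

Run:
```python
from to import *
from meas import big,rect
c=manip.calibration('wrist'); t=manip.state(); R=Ro.from_quat(np.roll(t['tool_rot'],-1)).as_matrix()
for gap in (.085,):
  o,d1=ray(c,203,315); _,d2=ray(c,448,315); k=gap/np.linalg.norm(d1-d2)
  for d in(d1,d2): P=o+k*d; print('tip',P.round(4),'tool frame',(R.T@(P-t['tool_pos'])).round(4))
c2=manip.calibration('scene'); s=cv2.imread('pics/s5.png')[...,::-1].copy(); h2=cv2.cvtColor(s,cv2.COLOR_RGB2HSV)
m=cv2.inRange(h2,(105,120,60),(125,255,255)); m=cv2.morphologyEx(m,cv2.MORPH_CLOSE,np.ones((15,15)))
print('batt scene',rect(c2,big(m,(250,200,350,300))[0],.094)[2])
x0,y0,x1,y1=250,210,350,310
cv2.imwrite('pics/v6.png',np.hstack([cv2.resize(s[210:310,250:350,::-1],(400,400),interpolation=cv2.INTER_CUBIC),cv2.resize(cv2.imread('pics/w5.png')[260:460,160:360] if False else manip.grab_frame('wrist')[240:440,140:340,::-1],(400,400))]))
```

```text
tip [ 0.5327 -0.0233  0.0431] tool frame [-0.0413 -0.0079 -0.0155]
tip [ 0.6176 -0.0194  0.043 ] tool frame [ 0.0437 -0.0079 -0.0154]
batt scene ((0.5749510526657104, 0.006213303655385971), (0.1561022847890854, 0.06955966353416443), 2.776125907897949)
```

View pics/v6.png

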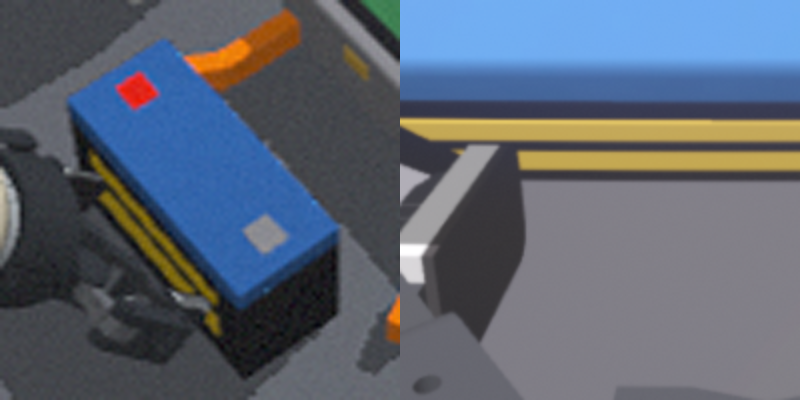

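Run:
```python
from to import *
c=manip.calibration('wrist'); t=manip.state(); R=Ro.from_quat(np.roll(t['tool_rot'],-1)).as_matrix()
print('cam in tool',(R.T@(np.array(c['cam_to_world'])[:3,3]-t['tool_pos'])).round(3),'axis',(R.T@-np.array(c['cam_to_world'])[:3,2]).round(3),c['fx'])
ctr=np.array([.571,.0071,0])-.0325*xd
for p in((196,312),(448,312),(300,330),(300,274)):
    o,d=ray(c,*p); k=(ctr-o)@xd/(d@xd); P=o+k*d; print(p,P.round(4),(R.T@(P-t['tool_pos'])).round(4))
```

```text
cam in tool [ 0.001 -0.071 -0.147] axis [-0.001  0.275  0.962] 418.4194730859256
(196, 312) [ 0.5386 -0.0269  0.07  ] [-0.0355 -0.0204 -0.0397]
(448, 312) [ 0.6095 -0.0237  0.0706] [ 0.0355 -0.0207 -0.0403]
(300, 330) [ 0.5659 -0.0257  0.0336] [-0.0081  0.0006 -0.01  ]
(300, 274) [ 0.5703 -0.0255  0.1113] [-0.0038 -0.0441 -0.0736]
```

Run:
```python
from to import *
im,c=snap('wrist','w7')
g=im[:,300].astype(int); print([(r,g[r].tolist()) for r in range(255,340,3)])
for r,z in((330,0),(275,.094)): print(r,onz(c,300,r,z).round(4))
t,ct=snap('top','t7'); print(manip.state()['tool_pos'])
a=t[200:290,230:360]
cv2.imwrite('pics/v7.png',np.hstack([cv2.resize(a[...,::-1],(520,360),interpolation=cv2.INTER_CUBIC)]))
```

```text
[(255, [112, 172, 241]), (258, [112, 172, 241]), (261, [113, 173, 241]), (264, [113, 172, 241]), (267, [113, 172, 240]), (270, [103, 157, 223]), (273, [89, 134, 198]), (276, [79, 117, 176]), (279, [70, 105, 160]), (282, [72, 105, 159]), (285, [72, 105, 158]), (288, [70, 103, 155]), (291, [60, 65, 91]), (294, [57, 61, 84]), (297, [57, 58, 80]), (300, [209, 180, 97]), (303, [197, 169, 92]), (306, [196, 169, 89]), (309, [177, 152, 85]), (312, [59, 58, 71]), (315, [151, 129, 76]), (318, [197, 169, 85]), (321, [197, 169, 84]), (324, [155, 132, 74]), (327, [59, 56, 64]), (330, [105, 102, 111]), (333, [131, 129, 138]), (336, [131, 128, 137]), (339, [130, 128, 137])]
330 [ 0.5638 -0.0213  0.    ]
275 [ 0.569  -0.0211  0.094 ]
[ 0.57369098 -0.01944962  0.02558069]
```

View pics/v7.png

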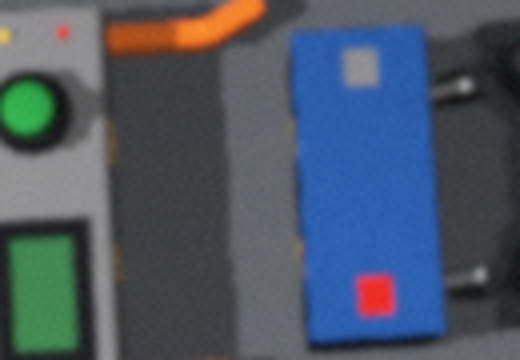

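Wrist-view bottom and top edges agree on the same y, so the box stands upright. The tips bear about 30 mm up, so I'll lower them a bit while pushing on.

```bash
python3 -m pendant '{"linear":[[0,-0.1,0.5],[0.1,-0.2,1],[0.1,-0.5,1.3],[0.2,-0.9,1.6],[0.2,-1.3,1.9],[0.2,-1.7,2.2],[0.3,-2.1,2.5],[0.3,-2.5,2.8],[0.4,-2.9,3],[0.4,-3.2,3.2]],"rotation":[[0,0,0],[0,0,0],[0,0,0],[0,0,0],[0,0,0],[0,0,0],[0,0,0],[0,0,0],[0,0,0],[0,0,0]],"grip":[0,0,0,0,0,0,0,0,0,0]}'
python3 - <<'E'
from to import *
from meas import blue
to([.5755,.03,.018],35)
im,c=snap('top','t8'); r=blue(im,c); print(r[0],r[2][1:])
im,c=snap('wrist','w8'); print([(r,im[r,320].tolist()) for r in range(250,340,4)])
E
```

```text
time: 6.58
tool_pos: [0.577, 0.0237, 0.0183]
tool_rot: [-0.3, 0.954, 0.021, -0.006]
contact_force: [-0.3, -5.6, 2.1]
gripper_width: 1.0
lin [-0.12 -0.5   0.39] rot [ 0.11 -0.09  0.05] F [-0.3  -5.61  2.07] t 6.5833 p [0.577  0.0237 0.0183] q [-0.36  0.29  1.82  0.57  1.34 -0.63]
[0.57229507 0.0506255 ] ((0.15211163461208344, 0.06658273935317993), 2.3476788997650146)
[(250, [113, 175, 242]), (254, [115, 175, 243]), (258, [115, 175, 241]), (262, [108, 164, 231]), (266, [92, 139, 201]), (270, [82, 118, 174]), (274, [75, 106, 160]), (278, [74, 106, 158]), (282, [74, 104, 155]), (286, [67, 68, 93]), (290, [63, 62, 82]), (294, [70, 66, 79]), (298, [209, 181, 94]), (302, [199, 171, 89]), (306, [181, 155, 85]), (310, [64, 61, 69]), (314, [198, 171, 84]), (318, [199, 171, 82]), (322, [161, 138, 74]), (326, [66, 61, 63]), (330, [135, 132, 138]), (334, [135, 132, 138]), (338, [135, 132, 138])]
```

```bash
python3 -m pendant '{"linear":[[0,-0.4,0.3],[0,-0.8,0.6],[0,-1.2,0.8],[0,-1.6,1.1],[0,-2,1.4],[0,-2.4,1.7],[0,-2.8,2],[0.1,-3.1,2.2],[0.1,-3.4,2.4],[0.1,-3.7,2.6]],"rotation":[[0,0,0],[0,0,0],[0,0,0],[0,0,0],[0,0,0],[0,0,0],[0,0,0],[0,0,0],[0,0,0],[0,0,0]],"grip":[0,0,0,0,0,0,0,0,0,0]}'
python3 - <<'E'
from to import *
from meas import blue
to([.5755,.07,.018],35)
im,c=snap('top','t9'); r=blue(im,c); print(r[0],r[2][1:])
E
```

```text
time: 7.52
tool_pos: [0.5756, 0.0693, 0.0182]
tool_rot: [-0.3, 0.954, 0.021, -0.006]
contact_force: [-0.3, -6.3, 4.8]
gripper_width: 1.001
lin [-0.   -0.05  0.06] rot [ 0.06 -0.03  0.04] F [-0.28 -6.32  4.77] t 7.5167 p [0.5756 0.0693 0.0182] q [-0.29  0.27  1.85  0.6   1.3  -0.57]
[0.569902   0.09599242] ((0.14985999464988708, 0.06639106571674347), 2.679835081100464)
```

```bash
python3 -m pendant '{"linear":[[0,-0.05,0.03],[0,-0.1,0.07],[0,-0.15,0.1],[0,-0.2,0.14],[0,-0.25,0.17],[0,-0.3,0.2],[0,-0.35,0.24],[0,-0.4,0.27],[0,-0.45,0.31],[0,-0.5,0.34]],"rotation":[[0,0,0],[0,0,0],[0,0,0],[0,0,0],[0,0,0],[0,0,0],[0,0,0],[0,0,0],[0,0,0],[0,0,0]],"grip":[0,0,0,0,0,0,0,0,0,0]}'
python3 - <<'E'
from to import *
from meas import blue
to([.5755,.07,.018],35)
im,c=snap('top','t10'); r=blue(im,c); print(r[0],r[2][1:])
E
```

```text
time: 8.4
tool_pos: [0.5753, 0.0736, 0.0181]
tool_rot: [-0.299, 0.954, 0.021, -0.006]
contact_force: [-3.4, -14.7, 5.3]
gripper_width: 0.997
lin [ 0.   0.3 -0.2] rot [ 0.23 -0.02  0.04] F [ -3.4  -14.72   5.33] t 8.4 p [0.5753 0.0736 0.0181] q [-0.28  0.26  1.85  0.6   1.3  -0.57]
[0.56977147 0.09954787] ((0.15030670166015625, 0.06450948119163513), 2.4722278118133545)
```

```bash
python3 -m pendant '{"linear":[[0,-0.04,0.03],[0,-0.08,0.06],[0,-0.12,0.09],[0,-0.16,0.11],[0,-0.2,0.14],[0,-0.2,0.14],[0,-0.2,0.14],[0,-0.2,0.14],[0,-0.2,0.14],[0,-0.2,0.14]],"rotation":[[0,0,0],[0,0,0],[0,0,0],[0,0,0],[0,0,0],[0,0,0],[0,0,0],[0,0,0],[0,0,0],[0,0,0]],"grip":[0,0,0,0,0,0,0,0,0,0]}'
python3 - <<'E'
from to import *
from meas import blue
to([.5755,.07,.018],35)
im,c=snap('top','t11'); r=blue(im,c); print(r[0],r[2][1:])
a=im[190:320,205:335]; w,_=snap('wrist','w11'); 
cv2.imwrite('pics/v11.png',np.hstack([cv2.resize(a[...,::-1],(400,400),interpolation=cv2.INTER_CUBIC),cv2.resize(w[...,::-1],(400,400))]))
E
```

```text
time: 9.28
tool_pos: [0.5753, 0.0737, 0.0181]
tool_rot: [-0.297, 0.955, 0.021, -0.006]
contact_force: [-5.0, -22.3, 7.8]
gripper_width: 0.999
lin [ 0.    0.31 -0.2 ] rot [ 0.45 -0.04  0.03] F [ -4.98 -22.27   7.78] t 9.2833 p [0.5753 0.0737 0.0181] q [-0.28  0.26  1.85  0.59  1.3  -0.57]
[0.5695529  0.10029493] ((0.1502920240163803, 0.06573532521724701), 2.095649003982544)
```

View pics/v11.png

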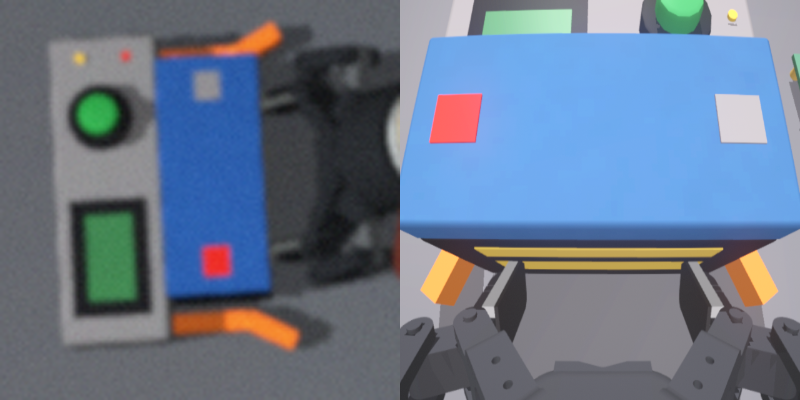

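Both views show the box flush against the stop between the rails. The force rose from 15 to 22 N without any motion. Retreating straight back, then up.

```bash
python3 -m pendant '{"linear":[[0,0.4,-0.3],[0,1.2,-0.9],[0,2.5,-1.7],[0,4.1,-2.9],[0,4.9,-3.4],[0,3.2,-5.9],[0,1.5,-8.4],[0,-0.3,-10.8],[0,-2,-13.3],[0,-3.7,-15.7]],"rotation":[[0,0,0],[0,0,0],[0,0,0],[0,0,0],[0,0,0],[0,0,0],[0,0,0],[0,0,0],[0,0,0],[0,0,0]],"grip":[0,0,0,0,0,0,0.5,1,1,1]}'
python3 - <<'E'
from to import *
from meas import *
to([.6140,.1740,.22],0)
im,c=snap('top','t12'); r=blue(im,c); print(r[0],r[2][1:])
E
```

```text
time: 10.22
tool_pos: [0.5769, 0.0185, 0.1686]
tool_rot: [-0.301, 0.953, 0.021, -0.007]
contact_force: [-0.6, -0.2, -0.3]
gripper_width: 0.457
lin [  4.4  -15.53   4.62] rot [-3.505e+01  7.000e-02  1.000e-02] F [-0.57 -0.18 -0.26] t 10.2167 p [0.5769 0.0185 0.1686] q [-0.37  0.09  1.76  0.55  1.57 -0.49]
[0.56977606 0.09943555] ((0.15030670166015625, 0.0647352784872055), 2.4718024730682373)
```

```bash
python3 -m pendant '{"linear":[[0.7,-2.6,0.8],[1.5,-5.2,1.5],[2.2,-7.8,2.3],[2.9,-10.4,3.1],[3.7,-13,3.9],[4.4,-15.5,4.6],[4.4,-15.5,4.6],[4.4,-15.5,4.6],[4.4,-15.5,4.6],[4.4,-15.5,4.6]],"rotation":[[-7,0,0],[-14,0,0],[-21,0,0],[-28,0,0],[-35,0,0],[-35,0,0],[-35,0,0],[-35,0,0],[-35,0,0],[-35,0,0]],"grip":[1,1,1,1,1,1,1,1,1,1]}'
python3 - <<'E'
from to import *
from meas import big
to([.6140,.1740,.22],0)
im,c=snap('wrist','w13'); h=cv2.cvtColor(im,cv2.COLOR_RGB2HSV); m=cv2.inRange(h,(50,120,50),(75,255,255))
for b in big(m,(0,0,640,480))[:4]:
    q=cv2.minEnclosingCircle(b); print(q,[onz(c,*q[0],z).round(4) for z in(.062,.07)])
cv2.imwrite('pics/v13.png',im[...,::-1])
E
```

```text
time: 11.1
tool_pos: [0.6139, 0.1723, 0.2175]
tool_rot: [0.0, 1.0, 0.022, -0.001]
contact_force: [-0.6, 0.9, 0.4]
gripper_width: 0.002
lin [ 0.02 -0.17 -0.25] rot [ 0.02  0.14 -0.06] F [-0.6   0.89  0.36] t 11.1 p [0.6139 0.1723 0.2175] q [ 0.16  0.09  1.59 -0.    1.47  0.11]
((324.6851806640625, 222.7888946533203), 17.8375186920166) [array([0.6145, 0.174 , 0.062 ]), array([0.6144, 0.1759, 0.07  ])]
```

View pics/v13.png

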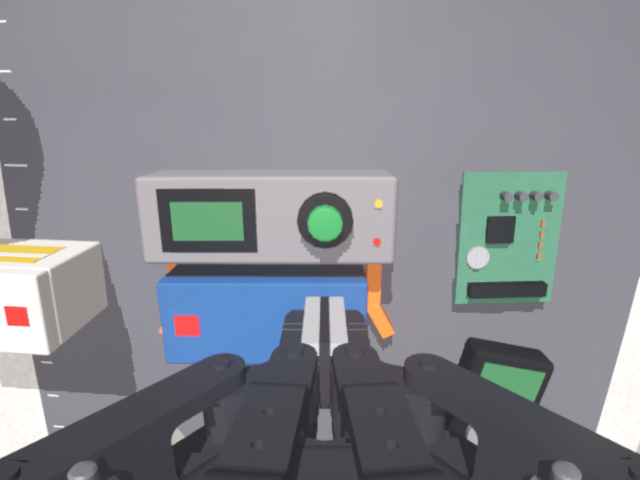

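```bash
python3 -m pendant '{"linear":[[0.05,-0.3,1.5],[0.05,-0.3,3],[0.05,-0.3,4.5],[0.05,-0.3,6],[0.05,-0.3,7.5],[0.05,-0.3,9],[0.05,-0.3,10],[0.05,-0.3,10.7],[0.05,-0.3,11],[0.05,-0.3,11]],"rotation":[[0,0,0],[0,0,0],[0,0,0],[0,0,0],[0,0,0],[0,0,0],[0,0,0],[0,0,0],[0,0,0],[0,0,0]],"grip":[1,1,1,1,1,1,1,1,1,1]}'
python3 - <<'E'
from to import *
to([.6142,.1752,.1],0)
w,_=snap('wrist','w14'); a,_=snap('scene','s14')
cv2.imwrite('pics/v14.png',np.hstack([cv2.resize(a[150:300,300:450,::-1],(400,400),interpolation=cv2.INTER_CUBIC),cv2.resize(w[100:420,160:480,::-1],(400,400))]))
E
```

```text
time: 11.98
tool_pos: [0.6145, 0.1768, 0.1081]
tool_rot: [0.0, 1.0, 0.022, -0.001]
contact_force: [1.2, 0.2, 0.1]
gripper_width: -0.003
lin [-0.04  0.16  0.81] rot [0.01 0.06 0.04] F [1.21 0.22 0.05] t 11.9833 p [0.6145 0.1768 0.1081] q [ 0.16  0.18  1.67 -0.    1.29  0.12]
```

View pics/v14.png

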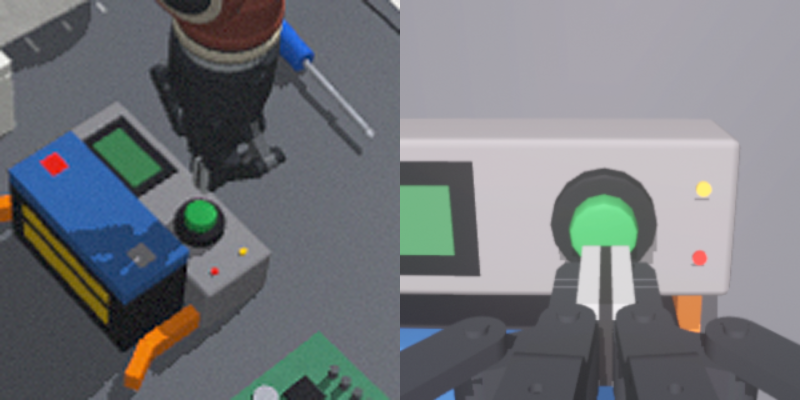

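Tips are centred over the button, side to side. Creeping down.

```bash
python3 -m pendant '{"linear":[[0,0.1,0.15],[0,0.1,0.3],[0,0.1,0.45],[0,0.1,0.6],[0,0.1,0.75],[0,0.1,0.9],[0,0.1,1.05],[0,0.1,1.2],[0,0.1,1.3],[0,0.1,1.4]],"rotation":[[0,0,0],[0,0,0],[0,0,0],[0,0,0],[0,0,0],[0,0,0],[0,0,0],[0,0,0],[0,0,0],[0,0,0]],"grip":[1,1,1,1,1,1,1,1,1,1]}'
```

```text
time: 12.92
tool_pos: [0.6148, 0.1758, 0.0947]
tool_rot: [0.0, 1.0, 0.022, -0.0]
contact_force: [-0.1, -0.2, 1.2]
gripper_width: 0.002
```

```bash
python3 -m pendant '{"linear":[[0,0,0.05],[0,0,0.1],[0,0,0.15],[0,0,0.2],[0,0,0.25],[0,0,0.3],[0,0,0.35],[0,0,0.4],[0,0,0.4],[0,0,0.4]],"rotation":[[0,0,0],[0,0,0],[0,0,0],[0,0,0],[0,0,0],[0,0,0],[0,0,0],[0,0,0],[0,0,0],[0,0,0]],"grip":[1,1,1,1,1,1,1,1,1,1]}'
```

```text
time: 13.75
tool_pos: [0.6148, 0.1758, 0.0909]
tool_rot: [0.0, 1.0, 0.022, -0.0]
contact_force: [-0.2, -0.1, -0.2]
gripper_width: 0.002
```

```bash
python3 -m pendant '{"linear":[[0,0,0.05],[0,0,0.1],[0,0,0.15],[0,0,0.2],[0,0,0.25],[0,0,0.3],[0,0,0.35],[0,0,0.4],[0,0,0.4],[0,0,0.4]],"rotation":[[0,0,0],[0,0,0],[0,0,0],[0,0,0],[0,0,0],[0,0,0],[0,0,0],[0,0,0],[0,0,0],[0,0,0]],"grip":[1,1,1,1,1,1,1,1,1,1]}'
```

```text
time: 14.58
tool_pos: [0.6148, 0.1758, 0.0868]
tool_rot: [0.0, 1.0, 0.022, -0.0]
contact_force: [0.5, 0.9, 0.3]
gripper_width: -0.003
```

```bash
python3 -m pendant '{"linear":[[0,0,0.05],[0,0,0.1],[0,0,0.15],[0,0,0.2],[0,0,0.25],[0,0,0.3],[0,0,0.35],[0,0,0.4],[0,0,0.4],[0,0,0.4]],"rotation":[[0,0,0],[0,0,0],[0,0,0],[0,0,0],[0,0,0],[0,0,0],[0,0,0],[0,0,0],[0,0,0],[0,0,0]],"grip":[1,1,1,1,1,1,1,1,1,1]}'
python3 - <<'E'
from to import *
for _ in range(4):
    w=manip.grab_frame('wrist'); print(manip.state()['contact_force'].round(2))
a,_=snap('scene','s15')
cv2.imwrite('pics/v15.png',np.hstack([cv2.resize(a[150:300,300:450,::-1],(400,400),interpolation=cv2.INTER_CUBIC),cv2.resize(w[150:390,200:440,::-1],(400,400))]))
E
```

```text
time: 15.42
tool_pos: [0.6148, 0.1758, 0.0829]
tool_rot: [0.0, 1.0, 0.022, -0.0]
contact_force: [-0.4, 1.0, -0.3]
gripper_width: -0.003
[-0.11 -0.55  0.09]
[0.65 0.09 0.14]
[ 0.43 -1.46  0.8 ]
[ 0.14 -0.32 -0.28]
```

Run:
```python
from to import *
def near(o1,d1,o2,d2):
    A=np.c_[d1,-d2]; k=np.linalg.lstsq(A,o2-o1,rcond=None)[0]; a,b=o1+k[0]*d1,o2+k[1]*d2; return (a+b)/2,np.linalg.norm(a-b)
c=manip.calibration('wrist'); cs=manip.calibration('scene'); t=manip.state()['tool_pos']; old=np.array([.6145,.1768,.1081])
o,d=ray(c,324,296); o2,d2=ray(cs,376,220.5); P,e=near(o+old-t,d,o2,d2); print('tip',P.round(4),e,'rel',(P-old).round(4))
# green button & tip pixels from images now
from meas import big
for f,roi in(('w14',(200,120,460,420)),('s14',(355,215,395,250)),('s15',(355,215,395,250))):
    im=cv2.imread(f'pics/{f}.png')[...,::-1].copy(); h=cv2.cvtColor(im,cv2.COLOR_RGB2HSV); m=cv2.inRange(h,(50,120,50),(75,255,255)); b=big(m,roi)[0]; print(f,cv2.boundingRect(b),cv2.contourArea(b))
    h0=cv2.inRange(h,(0,0,130),(179,40,255))
# button by top+wrist13
ct=manip.calibration('top'); o3,d3=ray(ct,236.2,226.8); o4,d4=ray(c,324.7,222.8); P,e=near(o3,d3,o4+np.array([.6139,.1723,.2175])-t,d4); print('btn',P.round(4),e)
o5,d5=ray(cs,374.7,230.6); P,e=near(o5,d5,o4+np.array([.6139,.1723,.2175])-t,d4); print('btn sw',P.round(4),e)
im=cv2.imread('pics/w14.png')[...,::-1]; print([ (r,im[r,318].tolist(),im[r,324].tolist()) for r in range(280,310,3)])
```

```text
tip [0.6115 0.1797 0.0996] 0.008096071558542152 rel [-0.003   0.0029 -0.0085]
w14 (296, 256, 54, 47) 1655.5
s14 (369, 225, 13, 13) 104.5
s15 (369, 227, 13, 10) 76.5
btn [0.6149 0.174  0.0617] 8.593321378363018e-05
btn sw [0.6133 0.1748 0.0701] 0.0037193266226907633
[(280, [112, 219, 142], [112, 219, 141]), (283, [112, 218, 142], [112, 218, 141]), (286, [110, 217, 139], [110, 217, 139]), (289, [111, 217, 140], [109, 216, 139]), (292, [110, 216, 139], [110, 215, 138]), (295, [116, 213, 142], [107, 210, 135]), (298, [218, 217, 218], [87, 90, 85]), (301, [219, 218, 219], [86, 88, 85]), (304, [218, 217, 218], [86, 87, 84]), (307, [218, 217, 218], [86, 88, 84])]
```

```bash
python3 -m pendant '{"linear":[[0,0,0.05],[0,0,0.1],[0,0,0.15],[0,0,0.2],[0,0,0.25],[0,0,0.3],[0,0,0.35],[0,0,0.4],[0,0,0.4],[0,0,0.4]],"rotation":[[0,0,0],[0,0,0],[0,0,0],[0,0,0],[0,0,0],[0,0,0],[0,0,0],[0,0,0],[0,0,0],[0,0,0]],"grip":[1,1,1,1,1,1,1,1,1,1]}'
cat > bt.py <<'E'
from to import *
from meas import big
F=[]
for i in range(3):
    w=manip.grab_frame('wrist'); F.append(manip.state()['contact_force'])
print('F',np.mean(F,0).round(2),manip.state()['tool_pos'].round(4))
c=manip.calibration('wrist')
h=cv2.cvtColor(w,cv2.COLOR_RGB2HSV); m=cv2.inRange(h,(50,120,50),(75,255,255)); b=big(m,(240,120,420,420))[0]; print('wrist green',cv2.boundingRect(b))
x,y,ww,hh=cv2.boundingRect(b); p=(x+ww/2,y+ww/2)
for z in(.06,.065,.07,.075,.08): print(z,'centre(if circle)',onz(c,*p,z).round(4),'width',np.linalg.norm(onz(c,x,p[1],z)-onz(c,x+ww,p[1],z)).round(4),'back edge',onz(c,p[0],y,z)[1].round(4))
print('green rows at col c:',[r for r in range(150,400) if m[r,316]][-1:],[r for r in range(150,400) if m[r,322]][-1:])
E
python3 bt.py
```

```text
time: 16.5
tool_pos: [0.6148, 0.1758, 0.0788]
tool_rot: [0.0, 1.0, 0.022, -0.0]
contact_force: [0.7, 0.4, 0.0]
gripper_width: -0.002
F [-0.02 -0.03 -0.59] [0.6149 0.1758 0.079 ]
wrist green (290, 275, 63, 35)
0.06 centre(if circle) [0.6146 0.1716 0.06  ] width 0.0274 back edge 0.1862
0.065 centre(if circle) [0.6145 0.1739 0.065 ] width 0.0266 back edge 0.188
0.07 centre(if circle) [0.6145 0.1761 0.07  ] width 0.0258 back edge 0.1898
0.075 centre(if circle) [0.6144 0.1784 0.075 ] width 0.0249 back edge 0.1916
0.08 centre(if circle) [0.6143 0.1806 0.08  ] width 0.0241 back edge 0.1935
green rows at col c: [294] [295]
```

```bash
python3 -m pendant '{"linear":[[0,0,0.05],[0,0,0.1],[0,0,0.15],[0,0,0.2],[0,0,0.25],[0,0,0.3],[0,0,0.35],[0,0,0.4],[0,0,0.4],[0,0,0.4]],"rotation":[[0,0,0],[0,0,0],[0,0,0],[0,0,0],[0,0,0],[0,0,0],[0,0,0],[0,0,0],[0,0,0],[0,0,0]],"grip":[1,1,1,1,1,1,1,1,1,1]}'
python3 bt.py | grep -v centre
```

```text
time: 17.48
tool_pos: [0.6148, 0.1758, 0.0748]
tool_rot: [0.0, 1.0, 0.022, -0.0]
contact_force: [-1.0, -0.3, -1.1]
gripper_width: -0.002
F [ 0.1  -0.13  0.15] [0.6148 0.1758 0.0749]
wrist green (290, 279, 62, 31)
green rows at col c: [294] [295]
```

```bash
python3 bt.py; python3 -m pendant '{"linear":[[0,0,0.05],[0,0,0.1],[0,0,0.15],[0,0,0.2],[0,0,0.25],[0,0,0.3],[0,0,0.3],[0,0,0.3],[0,0,0.3],[0,0,0.3]],"rotation":[[0,0,0],[0,0,0],[0,0,0],[0,0,0],[0,0,0],[0,0,0],[0,0,0],[0,0,0],[0,0,0],[0,0,0]],"grip":[1,1,1,1,1,1,1,1,1,1]}'
python3 bt.py
```

```text
F [-0.09  0.03 -0.24] [0.6148 0.1758 0.0749]
wrist green (290, 279, 62, 31)
0.06 centre(if circle) [0.6144 0.1718 0.06  ] width 0.0264 back edge 0.1858
0.065 centre(if circle) [0.6143 0.1741 0.065 ] width 0.0256 back edge 0.1877
0.07 centre(if circle) [0.6143 0.1764 0.07  ] width 0.0248 back edge 0.1896
0.075 centre(if circle) [0.6142 0.1787 0.075 ] width 0.024 back edge 0.1915
0.08 centre(if circle) [0.6141 0.181  0.08  ] width 0.0232 back edge 0.1934
green rows at col c: [294] [295]
time: 18.62
tool_pos: [0.6148, 0.1758, 0.0719]
tool_rot: [-0.0, 1.0, 0.022, 0.0]
contact_force: [0.1, -0.4, -0.0]
gripper_width: 0.001
F [-0.09  0.15  0.12] [0.6148 0.1758 0.0719]
wrist green (290, 282, 61, 28)
0.06 centre(if circle) [0.6142 0.172  0.06  ] width 0.0255 back edge 0.1856
0.065 centre(if circle) [0.6141 0.1744 0.065 ] width 0.0247 back edge 0.1876
0.07 centre(if circle) [0.6141 0.1767 0.07  ] width 0.0239 back edge 0.1895
0.075 centre(if circle) [0.614  0.1791 0.075 ] width 0.0231 back edge 0.1914
0.08 centre(if circle) [0.614  0.1814 0.08  ] width 0.0223 back edge 0.1933
green rows at col c: [294] [295]
```

```bash
python3 -m pendant '{"linear":[[0,0,0.05],[0,0,0.1],[0,0,0.15],[0,0,0.2],[0,0,0.25],[0,0,0.3],[0,0,0.3],[0,0,0.3],[0,0,0.3],[0,0,0.3]],"rotation":[[0,0,0],[0,0,0],[0,0,0],[0,0,0],[0,0,0],[0,0,0],[0,0,0],[0,0,0],[0,0,0],[0,0,0]],"grip":[1,1,1,1,1,1,1,1,1,1]}'
python3 bt.py | egrep -v "0.06|0.08"
python3 - <<'E'
from to import *
a,cs=snap('scene','s16')
for r in range(214,242,2): print(r,''.join('G' if (p[1]>p[0]+40 and p[1]>p[2]+20) else ('W' if p.min()>110 else ('g' if p.min()>70 else '.')) for p in a[r,355:400].astype(int)))
E
```

```text
time: 19.6
tool_pos: [0.6149, 0.1758, 0.069]
tool_rot: [0.0, 1.0, 0.022, 0.0]
contact_force: [-0.9, -1.1, 2.9]
gripper_width: -0.001
wrist green (291, 284, 60, 25)
0.07 centre(if circle) [0.6143 0.1775 0.07  ] width 0.0231 back edge 0.1898
0.075 centre(if circle) [0.6142 0.1799 0.075 ] width 0.0223 back edge 0.1918
green rows at col c: [294] [292]
214 GGGG.......gWg........................ggggggg
216 G........WWWWg...................ggg..ggggggg
218 ......WWWWWWWWg................gggg....ggggg.
220 ...WWWWWWWWWWWWg..g.....................ggggW
222 WWWWWWWWWWWWWWWggg................gg.....gWgg
224 WWWWWWWWWWWWWWg.g..g......................ggg
226 WWWWWWWWWWWWWg.gg..gg......................gg
228 gWWWWWWWWWWg...gg.ggW....................gggg
230 ..gWWWWWWWg...GG..ggg........WWWWgggggggggggg
232 ....gWWWWg....GGGGgggg..GG...gWWWWWgggggggggg
234 ......gggg.....GGGGGGGGGG....gWWWWWWWgggggggg
236 ........gg........GGGGG......WWWWWWWWWWgggggg
238 ............................gWWWWWWWWWWWWgggg
240 ...........................WWWWWWWWWWWWWWWWgg
```

Contact: about 3 N, with the tip on the middle of the button. Pressing on until the force climbs past the spring's 5 N.

```bash
python3 -m pendant '{"linear":[[0,0,0.05],[0,0,0.1],[0,0,0.15],[0,0,0.2],[0,0,0.25],[0,0,0.3],[0,0,0.35],[0,0,0.4],[0,0,0.4],[0,0,0.4]],"rotation":[[0,0,0],[0,0,0],[0,0,0],[0,0,0],[0,0,0],[0,0,0],[0,0,0],[0,0,0],[0,0,0],[0,0,0]],"grip":[1,1,1,1,1,1,1,1,1,1]}'
python3 bt.py | head -2
```

```text
time: 20.63
tool_pos: [0.6149, 0.1758, 0.065]
tool_rot: [0.0, 1.0, 0.022, 0.0]
contact_force: [-1.5, 0.3, 5.0]
gripper_width: 0.001
F [-1.31 -0.23  4.86] [0.6149 0.1758 0.065 ]
wrist green (291, 288, 50, 21)
```

```bash
python3 -m pendant '{"linear":[[0,0,0.05],[0,0,0.1],[0,0,0.15],[0,0,0.2],[0,0,0.25],[0,0,0.25],[0,0,0.25],[0,0,0.25],[0,0,0.25],[0,0,0.25]],"rotation":[[0,0,0],[0,0,0],[0,0,0],[0,0,0],[0,0,0],[0,0,0],[0,0,0],[0,0,0],[0,0,0],[0,0,0]],"grip":[1,1,1,1,1,1,1,1,1,1]}'
python3 bt.py | head -2
```

```text
time: 21.62
tool_pos: [0.615, 0.1758, 0.0647]
tool_rot: [0.0, 1.0, 0.023, -0.0]
contact_force: [-7.0, -0.9, 15.5]
gripper_width: 0.003
F [-6.74 -1.59 13.79] [0.615  0.1758 0.0647]
wrist green (291, 288, 49, 21)
```

Hard stop: the tool no longer moves and the force jumped from 5 to 15 N, after about 6 mm of travel. Releasing straight up and going clear.

```bash
python3 -m pendant '{"linear":[[0,0,-0.3],[0,0,-0.6],[0,0,-1],[0,0,-2],[0,0,-4],[0,0,-7],[0,0,-10],[0,0,-13],[0,0,-15],[0,0,-15]],"rotation":[[0,0,0],[0,0,0],[0,0,0],[0,0,0],[0,0,0],[0,0,0],[0,0,0],[0,0,0],[0,0,0],[0,0,0]],"grip":[1,1,1,1,1,1,1,1,1,1]}'
python3 - <<'E'
from to import *
from meas import *
print(manip.state()['contact_force'])
im,c=snap('wrist','w20'); h=cv2.cvtColor(im,cv2.COLOR_RGB2HSV); m=cv2.inRange(h,(50,120,50),(75,255,255))
old=cv2.imread('pics/w13.png')[...,::-1].copy(); ho=cv2.cvtColor(old,cv2.COLOR_RGB2HSV)
for hh in(h,ho):
    q=cv2.minEnclosingCircle(big(cv2.inRange(hh,(50,120,50),(75,255,255)),(270,150,400,300))[0]); print('btn',q)
    b=big(cv2.inRange(hh,(105,120,60),(125,255,255)),(100,230,420,420))[0]; print('blue',cv2.boundingRect(b))
s,_=snap('scene','s20'); hs=cv2.cvtColor(s,cv2.COLOR_RGB2HSV); so=cv2.imread('pics/scene0.png')[...,::-1].copy()
print('scene btn',cv2.minEnclosingCircle(big(cv2.inRange(hs,(50,150,60),(75,255,255)),(355,220,390,245))[0]))
t,ct=snap('top','t20'); r=blue(t,ct); print('batt top',r[0],r[2])
o=cv2.imread('pics/top0.png')[...,::-1]
for n,(x,y,w,hh) in dict(meter=(295,120,85,58),board=(215,128,68,52),jar=(440,175,38,38),driver=(120,230,35,110)).items():
    print(n,np.abs(t[y:y+hh,x:x+w].astype(int)-o[y:y+hh,x:x+w]).mean().round(2),(np.abs(t[y:y+hh,x:x+w].astype(int)-o[y:y+hh,x:x+w]).max(2)>60).sum())
E
```

```text
time: 22.6
tool_pos: [0.6176, 0.1763, 0.2192]
tool_rot: [-0.001, 1.0, 0.022, 0.005]
contact_force: [0.6, 0.1, 0.9]
gripper_width: -0.005
[0.57227106 0.07538045 0.87866613]
btn ((316.73077392578125, 228.03846740722656), 17.609018325805664)
blue (150, 281, 208, 87)
btn ((324.6851806640625, 222.7888946533203), 17.8375186920166)
blue (157, 277, 210, 88)
scene btn ((374.688232421875, 230.57058715820312), 5.90118408203125)
batt top [0.56946367 0.09874818] ((0.5694636702537537, 0.09874818474054337), (0.1493869423866272, 0.0638093575835228), 1.872782588005066)
meter 2.37 0
board 28.39 1330
jar 39.75 387
driver 2.17 0
```

Run:
```python
from meas import *
A=cv2.imread('pics/scene0.png').astype(int);B=cv2.imread('pics/s20.png').astype(int);S=cv2.imread('pics/s2.png').astype(int)
for n,(x,y,w,h) in dict(meter=(300,315,95,75),board=(375,272,78,64),jar=(188,362,38,40),driver=(385,142,58,62),turq=(115,280,65,100),white=(163,208,85,72)).items():
    d=np.abs(A[y:y+h,x:x+w]-B[y:y+h,x:x+w]); print(n,d.mean().round(2),(d.max(2)>60).sum())
t0=cv2.imread('pics/top0.png'); 
for f in('t12','t11','t20'):
    t=cv2.imread(f'pics/{f}.png').astype(int)
    print(f,[(n,(np.abs(t[y:y+h,x:x+w]-t0[y:y+h,x:x+w]).max(2)>60).sum()) for n,(x,y,w,h) in dict(jar=(440,175,38,38),board=(215,128,68,52)).items()])
```

```text
meter 2.92 0
board 2.42 0
jar 29.79 382
driver 14.98 579
turq 18.91 1574
white 11.84 625
t12 [('jar', np.int64(841)), ('board', np.int64(0))]
t11 [('jar', np.int64(212)), ('board', np.int64(0))]
t20 [('jar', np.int64(387)), ('board', np.int64(1330))]
```

Run:
```python
from meas import *
for f in('scene0','s1','s2','s3','s5','s20'):
    im=cv2.imread(f'pics/{f}.png')[...,::-1].copy(); h=cv2.cvtColor(im,cv2.COLOR_RGB2HSV)
    w=big(cv2.inRange(h,(0,0,190),(179,40,255)),(170,330,300,440)); t=big(cv2.inRange(h,(82,120,40),(95,255,255)),(60,220,260,440)); am=big(cv2.inRange(h,(5,120,40),(18,255,200)),(170,330,300,440))
    print(f,[cv2.boundingRect(k[0]) if k else None for k in(w,t,am)])
for f in('top0','t1','t5','t9','t12','t20'):
    im=cv2.imread(f'pics/{f}.png')[...,::-1].copy(); h=cv2.cvtColor(im,cv2.COLOR_RGB2HSV)
    w=big(cv2.inRange(h,(0,0,190),(179,40,255)),(425,160,500,225)); t=big(cv2.inRange(h,(82,120,40),(95,255,255)),(400,180,560,340))
    wh=big(cv2.inRange(h,(0,0,190),(179,40,255)),(350,270,445,375))
    print(f,[cv2.boundingRect(k[0]) if k else None for k in(w,t,wh)])
```

```text
scene0 [(194, 367, 23, 21), (119, 285, 60, 93), (196, 376, 26, 22)]
s1 [(194, 367, 23, 21), (119, 285, 60, 94), (196, 376, 26, 22)]
s2 [(194, 367, 23, 21), (119, 285, 60, 94), (196, 376, 26, 22)]
s3 [(194, 367, 23, 21), (119, 295, 60, 83), (196, 375, 26, 23)]
s5 [(194, 367, 23, 21), (119, 285, 60, 94), (196, 376, 26, 22)]
s20 [None, (119, 285, 60, 94), (196, 375, 26, 23)]
top0 [(451, 182, 22, 21), (461, 224, 56, 82), (360, 283, 74, 83)]
t1 [(451, 182, 22, 16), None, (360, 283, 72, 83)]
t5 [(451, 182, 22, 20), (467, 224, 49, 82), (360, 283, 34, 48)]
t9 [(451, 182, 20, 13), (460, 224, 57, 82), (406, 312, 28, 54)]
t12 [(460, 182, 13, 12), (468, 225, 49, 81), (360, 288, 23, 29)]
t20 [None, (461, 224, 55, 82), (360, 283, 74, 83)]
```

The jar, turquoise and white boxes are where they were: their outlines are unchanged, and only the arm's shadow crosses the jar's cap. The button's outline is back exactly at its starting position. Handing in.

```bash
python3 -c "
from plant import manip
print(manip.job_done(), manip.state()['time'])"
```

```text
the job is handed in; nothing more can be done
the job is handed in; nothing more can be done
```

I pushed the battery box home low on its rear face with the open, tilted fingers, then pressed the start button with the shut fingertips. I handed the job in at about 23 s, with the arm clear and about 15 cm above the button.

**Box:**
- It stayed upright while sliding and met the stop: the push force rose from 15 to 22 N with no more movement.
- The top camera, which had a clear view then, put it 1.7 mm off the home position and about 0.4° off the dock's angle.
- After the press, the wrist view showed it unmoved relative to the dock.

**Button:**
- Contact came at about 3 N. It read 5 N near the bottom and 15 N on the hard stop, after about 6 mm of travel.
- In the last scene view its outline was exactly as at the start, so it is up.

**Other things:**
- The meter, circuit board and screwdriver showed no change from the start, each in at least one view, and the jar's amber body is in the same place.
- The simple picture comparison did flag the jar, the turquoise box, the white box and, in one view each, the board and screwdriver. For the jar and the two boxes, outline checks found no movement, so the jar's flag was the arm's shadow across its cap. For the board and screwdriver I put it down to the arm being in the way, since the other view was unchanged.

**What disagreed:**
- The fingertips touched the box and the button about 20 mm later than the stated 22 mm from TCP to tips suggested. I relied on the force readings instead.
- The first contact on the box was about 30 mm up, so I lowered the tips about 8 mm for the rest of the push.
- While the box was being pushed, the wrist and top cameras differed by about 5 mm on where its rear face was.
- The last top-camera reading of the box, with the gripper possibly in the way, was 1.5 mm further out and 0.2° different. I trusted the earlier clear reading.

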